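# Set the rotary drilling fixture to the red marker

## Robot

A 6-joint arm with a two-finger parallel gripper is mounted at the origin on the work surface. World frame = base frame: x ahead of the robot, y to its left, z up, the work surface at z = 0. Lengths are in m, angles in degrees, forces in N, time in s.
With the tool pointing down it reaches from about 0.35 to 0.875 m from the base axis. Payload 4.2 kg.
Tool frame: the origin (TCP) lies on the front face of the gripper's body, between the roots of the fingers; the fingertips stand finger_overhang ahead of it and the grasp point (between the pads) lies 51 mm ahead of it (finger_overhang is the distance from the TCP to the fingertips, in m); z points along the fingers, y is the line along which they close (so a half turn about z gives the same grasp; the last joint's range is limited). The gripper opens to 87 mm and grips with 3 to 60 N. Pads are 19 mm wide; open, the fingers measure 117 mm over their backs; the gripper's body (75 mm by 190 mm) begins 51 mm behind the grasp point.
Start: joints at [-61.902, 22.042, 0.453, 0, -68.411, -14.817], TCP at [0.144, -0.608, 0.292] pointing down, gripper open.
Joint ranges: [-179.83, 179.83], [-69.29, 118.12], [-61.27, 80.66], [-181.25, 117.63], [-171.15, -9.14], [-177.46, 177.46]. Speed limits (degrees/s): [159.86, 159.86, 180, 180, 180, 180].

## Interface

Orientations are given as a 3x3 rotation matrix whose columns are the frame's x, y, z axes.
In Python, from station import sense, capture, camera_model, finish_job, finger_overhang gives the robot as it stands. The module is installed in compiled form; this text tells all that it offers.
- The arm moves only by the tool jog_arm, never from a script. Its argument "rows" is a list that holds one entry, the list of rows, each a list of 4 numbers: the shift along the tool's x, y, z in m, then the turn about the tool's z in rad. A call has 1 to 20 rows; each row shifts and turns the commanded pose from where the row before left it, along the tool's axes as they then stand; what a row does not reach is not made up. A row lasts 1/8 s, in which the tool goes at most 62.5 mm and 10.7 degrees, less where a joint would pass 70% of its speed; a pose out of reach is approached as far as the arm can. A call is refused whole if a number of a shift passes 0.0625 or a number of a turn 0.188, either way. A call with a gripper value outside its range is refused whole. "claw" is the opening, from 0 (shut) to 1 (fully open), set as the call begins (left out, the last holds). The fingers move at their own pace and stop on an object; the grip force is fixed at half the most. Time passes only in rows, so rows that do not move let the fingers close. It gives the time, the measured TCP pose, the force, the opening and the grip force at its end, in the units of the state.
- sense(): the state, without advancing time (a new reading comes with each control period).
- capture(name): name is "scene" or "side" or "wrist"; returns the picture (420x560x3 uint8, red, green, blue); there is no depth.
- camera_model(name): a dict with "fovy" (degrees; the focal length in pixels is half the picture's height over the tangent of half this angle, whatever the lens; pixels are square), "cx", "cy" (the principal point, pixels), "k1" (the pictures are not rectified: a ray, as slopes to the right and down, at radius r is drawn at 1 + k1 r^2 times it, then the intrinsics apply), "eye" and "rotation" of the camera in the world. Camera axes: x right, y down, z forward; pixel columns grow to the right and rows downward; lengths in m; the calibration is good to about 2 mm. A picture is of the moment at which its call begins: read the wrist's pose just before it. camera_model takes no time and is no camera call; for the wrist camera it gives the pose at the moment of the call.
- finish_job(): hands the job in; it is judged then, once.
The state is a dict: "time_s": time; "joints": joint angles; "joint_velocities": joint speeds; "effort": joint torques, N m; "tcp_pos": TCP position; "ee_rot": TCP orientation; "wrist_force": force on the tool from outside, world axes, zero at the start; "moment": the same for the moment, N m; "gripper_width": opening from 0.0 (shut) to 1.0 (fully open); "gripper_force": force on a finger pad.
Only numpy, scipy, OpenCV 4.12 (cv2) and the standard library are available. Lean on these libraries where they do the work, as an engineer would, in place of code of your own. Each camera call takes 0.05 s, during which the arm holds its last target. There are 200 camera calls.

## Task

Set the rotary drilling fixture for its next hole: push its dial plate round by the upright yellow-and-black lug, using the outside of a fingertip, until the white index line on the plate lines up with the red marker on the scale ring (not the blue one), and leave it at rest there. Push steadily, do not flick it, and do not pinch the lug between the fingers. Leave the paint can, the battery and the white board where they are.

Things in the scene. Friction and masses are not known exactly. Their poses are not given: they have to be found in the camera images.
- fixture: Rotary drilling fixture bolted to the bench (it cannot move): green base 230 x 230 x 22 mm, on it a round aluminium scale ring, outer radius 108 mm, top 66 mm above the bench, with black tick lines every 7.5 degrees. Origin on the bench under the centre; z up. Seen from above, its +x axis is the direction of the index line at dial joint value 0.
- dial (a joint): Angle of the dial plate on the fixture (rad), about the vertical axis through the fixture's centre, positive counter-clockwise seen from above; stops at -2.4 and +2.4. At +1.571 the index line points along the fixture's +y axis, at -1.571 along its -y axis. Stiff: it takes about 0.22 N m (about 4 N at the lug) to turn and stays where it is left. It starts between -0.9 and +0.9.
- dial_center (a point): Point on the dial's turning axis, level with the top of the dial plate (74 mm above the bench). The dial plate is a dark steel disc of radius 82 mm with a round wooden blank (radius 30 mm, 12 mm high, with a bolt head 6 mm higher) at its middle.
- index_tip (a point): Outer end of the white index line (6 mm wide, drawn on the plate's top from radius 39 to 81 mm): the point at radius 80 mm, at the plate's top.
- lug_center (a point): Centre of the upright lug that turns with the dial, diametrically opposite the index line, on the plate at radius 60 mm. The lug is 30 mm long radially (radius 45 to 75 mm), 20 mm thick across (black core 12 mm with a yellow cheek 4 mm thick on each side) and 42 mm tall, its foot at the plate's top (74 mm above the bench), its top 116 mm above the bench; this point is 95 mm above the bench.
- cheek_a_center (a point): Yellow cheek on the lug's clockwise side (seen from above), 30 x 4 x 38 mm; this point is its centre. Pushing on it turns the dial counter-clockwise (joint grows).
- cheek_b_center (a point): Yellow cheek on the lug's counter-clockwise side (seen from above), 30 x 4 x 38 mm; this point is its centre. Pushing on it turns the dial clockwise (joint falls).
- red_marker: Red bar, the target: 8 mm wide, 22 mm long radially (radius 85 to 107 mm), 3 mm high, fixed on the scale ring. Origin at the centre of its underside; its x axis points across the bar (parallel to the fixture's x), its y along it. It sits either exactly on the fixture's +y side (target joint value +1.571) or exactly on its -y side (-1.571).
- blue_marker: Blue bar of the same size on the opposite side of the ring, an old setting; not the target. Fixed; origin as for the red one.
- can: White paint can with a paper label, 74 mm diameter, 110 mm tall, loose, standing by the fixture; origin at the centre of its underside.
- battery: Yellow and black tool battery, 75 x 60 x 65 mm, loose, standing by the fixture; origin at the centre of its underside.
- board: White painted board, 90 x 240 x 18 mm, loose, lying beyond the fixture; origin at the centre of its underside.

How it is judged:
By the outcome, as a careful person would: the job done as asked, in the order asked, and still so for the second after the job is handed in, with the robot touching nothing.
It also fails if it takes over 48 s, if anything falls off the work surface, if the arm or the gripper's body presses on something with over 40 N, if the wrist force passes 120 N, or if a joint passes its speed limit or range.

## Working session

There is one attempt and no reset: what is moved stays moved. The work goes in short steps, Python scripts to look and compute and a tool call to move; the robot and the scene stay as the last step left them, time stands still between calls to the robot, and variables do not carry over. Pictures are saved under pics/ and viewed, at most 10 in all, crops included, and the job is handed in when it is done.

Besides the shell and the picture viewer there is one more tool, called by a JSON object that holds its "op" and its "data", one argument or row to a line. jog_arm: Moves the arm, as the interface text tells. Its arguments: {"type":"object","properties":{"rows":{"type":"array"},"claw":{"type":"number"}},"required":["rows"]}

```bash
mkdir -p pics; cat > h.py <<'E'
import numpy as np,cv2
from station import *
def save(n,f):
    im=capture(n); cv2.imwrite('pics/'+f,im[:,:,::-1]); return im
def K(m): 
    f=210/np.tan(np.radians(m['fovy']/2)); return f
def ray(m,u,v):
    f=K(m); d=np.array([(u-m['cx'])/f,(v-m['cy'])/f]); s=d.copy()
    for _ in range(50): s=d/(1+m['k1']*(s@s))
    r=np.array(m['rotation'])@np.array([s[0],s[1],1]); return np.array(m['eye']),r
def onz(m,u,v,z):
    e,r=ray(m,u,v); return e+r*(z-e[2])/r[2]
def proj(m,P):
    c=np.array(m['rotation']).T@(np.array(P)-np.array(m['eye'])); s=c[:2]/c[2]; s=s*(1+m['k1']*(s@s)); return s*K(m)+[m['cx'],m['cy']]
E
python3 - <<'E'
from h import *
for n in ['scene','side','wrist']:
    m=camera_model(n); print(n,{k:np.round(v,4).tolist() for k,v in m.items()})
    if n!='wrist': save(n,n+'0.png')
s=sense();print(finger_overhang,s)
E
```

```text
scene {'fovy': 43.8461, 'cx': 269.9651, 'cy': 216.8413, 'k1': -0.0916, 'eye': [1.2062, -0.1628, 0.8867], 'rotation': [[0.346, 0.7401, -0.5766], [0.9382, -0.2753, 0.2096], [-0.0036, -0.6136, -0.7896]]}
side {'fovy': 48.6234, 'cx': 276.4926, 'cy': 215.411, 'k1': -0.1629, 'eye': [0.2393, 0.7645, 0.5799], 'rotation': [[-0.8913, -0.2263, 0.3928], [-0.4533, 0.465, -0.7605], [-0.0105, -0.8559, -0.517]]}
wrist {'fovy': 61.107, 'cx': 284.9222, 'cy': 214.4474, 'k1': -0.0743, 'eye': [0.0617, -0.6279, 0.3834], 'rotation': [[-0.2309, 0.928, 0.2923], [0.973, 0.2194, 0.0719], [0.0026, 0.301, -0.9536]]}
0.0697 {'time_s': 0.1, 'joints': array([-6.19036413e+01,  2.20854712e+01,  3.88871065e-01, -2.45180755e-02,
       -6.84112491e+01, -1.48150033e+01]), 'joint_velocities': array([ 0.09222511, -0.129353  ,  0.16948606,  0.09648231, -0.02667993,
       -0.01413214]), 'effort': array([-9.32986804e-04, -3.91689849e+01,  1.87934572e+01,  4.23184589e+00,
        1.35213046e-02, -6.89795093e-05]), 'tcp_pos': array([ 0.14349774, -0.60789839,  0.29128887]), 'ee_rot': array([[-9.73289901e-01, -2.29578921e-01, -5.35465070e-04],
       [-2.29579525e-01,  9.73288152e-01,  1.84787202e-03],
       [ 9.69293445e-05,  1.92144699e-03, -9.99998149e-01]]), 'wrist_force': array([-0.33369484, -0.22402041, -0.63224234]), 'moment': array([0.03030938, 0.03984205, 0.02068662]), 'gripper_force': 0.0, 'gripper_width': 1.0024171080449407}
```

View pics/scene0.png

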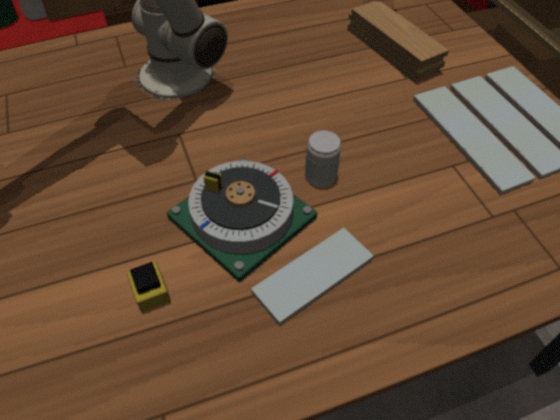

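View pics/side0.png

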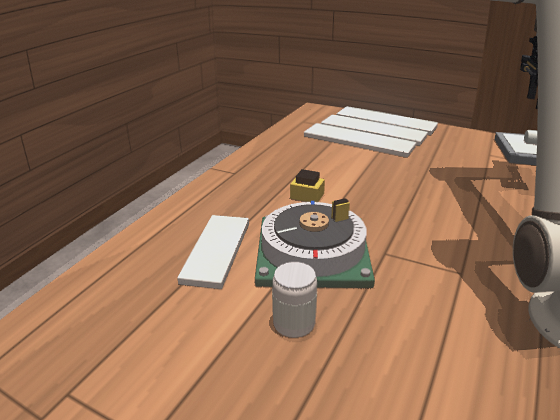

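The scene picture shows the dial hub at about (240,192), the lug at (213,181), the index tip at (279,206), the red marker at (275,174) and the blue marker at (205,225). The can stands at (322,170), beyond the red side. I'll enlarge crops to read these more closely.

```bash
python3 - <<'E'
from h import *
a=cv2.imread('pics/scene0.png')[120:280,160:360]; cv2.imwrite('pics/c1.png',cv2.resize(a,None,fx=4,fy=3.75,interpolation=cv2.INTER_CUBIC)[:600])
m=camera_model('scene')
c=onz(m,240,188,.086);print('c',c)
for n,u,v,z in [('red',275,174,.069),('blue',205,225,.069),('tip',279,206,.074),('lugtop',213,176,.116),('can',324,138,.11),('bat',146,276,.065)]:
    p=onz(m,u,v,z);print(n,p,np.degrees(np.arctan2(*(p-c)[1::-1])),np.linalg.norm((p-c)[:2]))
E
```

```text
c [0.5306692  0.01832078 0.086     ]
red [0.5048847  0.10405534 0.069     ] 106.73855468352346 0.08952795106884033
blue [ 0.58367429 -0.07242295  0.069     ] -59.71000994821439 0.10509027246389364
tip [0.59327262 0.07939945 0.074     ] 44.29369052119055 0.08746308841325891
lugtop [ 0.50693803 -0.02910476  0.116     ] -116.58282526370765 0.05303159353611725
can [0.47876027 0.22583809 0.11      ] 104.04393474900598 0.2139111195741836
bat [ 0.65616468 -0.20698469  0.065     ] -60.88212826763593 0.2578985691327046
```

View pics/c1.png

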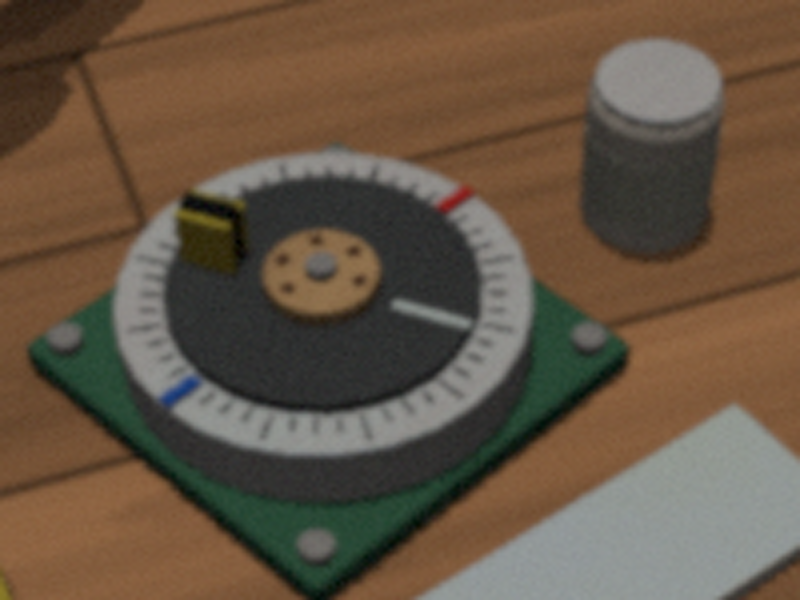

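```bash
python3 - <<'E'
from h import *
m=camera_model('scene')
P=lambda u,v,z:onz(m,160+u/4,120+v/3.75,z)
r=P(455,199,.069);b=P(180,391,.069);c=(r+b)/2;bolt=P(320,262,.092)
print(r,b,c,bolt,np.linalg.norm(r-b)/2)
d=(r-b);print('red ang',np.degrees(np.arctan2(d[1],d[0])))
i=P(393,303,.074);t=P(470,324,.074);d=t-i;print('idx',np.degrees(np.arctan2(d[1],d[0])),i,t);d=t-bolt;print(np.degrees(np.arctan2(d[1],d[0])),np.linalg.norm(d[:2]))
can=onz(m,160+657/4,120+85/3.75,.11);print(can, 'lug',P(212,212,.116))
# side view check by reprojection
E
```

```text
[0.50144416 0.1025113  0.069     ] [ 0.58193317 -0.07192752  0.069     ] [0.54168867 0.01529189 0.069     ] [0.54045691 0.01540961 0.092     ] 0.0960564759274078
red ang 114.76939670961484
idx 49.02524132296999 [0.56600283 0.04491383 0.074     ] [0.59318877 0.07621552 0.074     ]
49.06764793011327 0.08048606484400958
[0.4920253  0.22051283 0.11      ] lug [ 0.50831963 -0.02950976  0.116     ]
```

The geometry is self-consistent. The centre is about (0.541, 0.015), the index line points at 49° and red at 114.8° in world axes. So red is on the fixture's +y side, and the dial must turn counter-clockwise by about 66°, pushed on cheek_a. First I'll shut the fingers, travel to the start side at height and turn the tool.

{"op": "jog_arm", "data": {
  "rows": [
    [[-0.0327,0.0366,0,0],[-0.0327,0.0366,0,0],[-0.0327,0.0366,0,0],[-0.0327,0.0366,0,0],[-0.0327,0.0366,0,0],[-0.0327,0.0366,0,0],[-0.0327,0.0366,0,0],[-0.0327,0.0366,0,0],[-0.0327,0.0366,0,0],[-0.0327,0.0366,0,0],[-0.0327,0.0366,0,0],[-0.0327,0.0366,0,0],[-0.0327,0.0366,0,0],[-0.0327,0.0366,0,0],[0,0,0,-0.157],[0,0,0,-0.157],[0,0,0,-0.157],[0,0,0,-0.157],[0,0,0,0],[0,0,0,0]]
  ],
  "claw": 0
}}

```text
time_s: 2.6
tcp_pos: [0.4713, -0.0044, 0.2921]
ee_rot: [[-0.654, -0.756, -0.0], [-0.756, 0.654, -0.0], [0.0, 0.0, -1.0]]
wrist_force: [-0.3, -1.1, 0.0]
gripper_width: 0.01
gripper_force: 0.0
```

```bash
python3 - <<'E'
from h import *
m=camera_model('wrist'); im=save('wrist','w1.png'); c=np.array([.541,.0154])
for n,a,r,z in [('c',0,0,.092),('tip',49,.08,.074),('lin',49,.039,.074),('red',114.8,.096,.069),('lug',229,.06,.116),('blue',-65.2,.096,.069)]:
    print(n,proj(m,[*(c+r*np.array([np.cos(np.radians(a)),np.sin(np.radians(a))])),z]))
E
```

```text
c [240.54573178 269.62631017]
tip [245.52940567 331.77802464]
lin [244.12373162 297.00065607]
red [331.70760632 294.93367721]
lug [234.3138863  214.62754846]
blue [149.5848624  220.16459917]
```

View pics/w1.png

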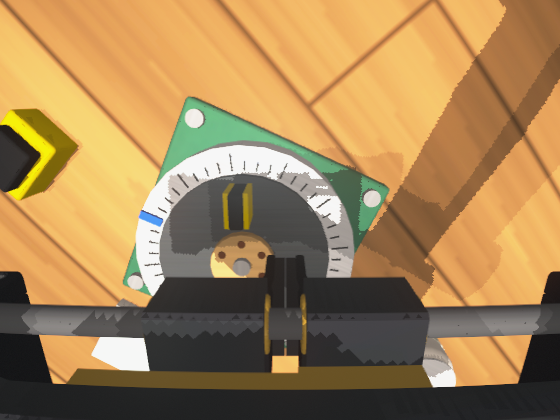

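The wrist view confirms the geometry: bolt at (242,267), lug at (237,208), blue at (151,218), all within about 2–3 px of prediction (the lug about 7 px). The shut fingers are on the cheek_a side, so I'll descend.

{"op": "jog_arm", "data": {
  "rows": [
    [[0,0,0.025,0],[0,0,0.025,0],[0,0,0.025,0],[0,0,0.025,0],[0,0,0.02,0],[0,0,0.012,0],[0,0,0.007,0],[0,0,0,0],[0,0,0,0]]
  ]
}}

```text
time_s: 3.78
tcp_pos: [0.4719, -0.0043, 0.1539]
ee_rot: [[-0.653, -0.758, 0.001], [-0.758, 0.653, 0.0], [-0.001, -0.001, -1.0]]
wrist_force: [0.0, 0.6, 0.2]
gripper_width: 0.012
gripper_force: 0.0
```

{"op": "jog_arm", "data": {
  "rows": [
    [[0,-0.003,0,0],[0,-0.003,0,0],[0,-0.002,0,0],[0,-0.002,0,0],[0,-0.001,0,0],[0,-0.001,0,0],[0,0,0,0]]
  ]
}}

```text
time_s: 4.65
tcp_pos: [0.4806, -0.0122, 0.1532]
ee_rot: [[-0.653, -0.758, -0.0], [-0.758, 0.653, -0.0], [0.0, 0.0, -1.0]]
wrist_force: [-0.2, -0.1, 0.7]
gripper_width: 0.004
gripper_force: 0.0
```

{"op": "jog_arm", "data": {
  "rows": [
    [[0,-0.001,0,0],[0,-0.001,0,0],[0.0005,-0.0012,0,-0.02],[0.0005,-0.0012,0,-0.02],[0.001,-0.0024,0,-0.04],[0.001,-0.0024,0,-0.04],[0.001,-0.0024,0,-0.04],[0.001,-0.0024,0,-0.04],[0.001,-0.0024,0,-0.04],[0.001,-0.0024,0,-0.04],[0.001,-0.0024,0,-0.04],[0.001,-0.0024,0,-0.04],[0.0005,-0.0012,0,-0.02],[0,0,0,0]]
  ]
}}

```text
time_s: 6.4
tcp_pos: [0.4964, -0.0332, 0.1531]
ee_rot: [[-0.325, -0.946, -0.001], [-0.946, 0.325, 0.0], [0.0, 0.001, -1.0]]
wrist_force: [-1.4, 2.7, 0.5]
gripper_width: 0.003
gripper_force: 1.3
```

```bash
cat > look.py <<'E'
from h import *
import sys
im=save('scene','t.png'); a=im[120:280,160:360,::-1]
cv2.imwrite('pics/'+sys.argv[1],cv2.resize(a,None,fx=4,fy=3.75,interpolation=cv2.INTER_CUBIC))
s=sense();c=np.array([.541,.0154]);p=s['tcp_pos'][:2]-c;x=s['ee_rot'][:2,0];y=s['ee_rot'][:2,1]
print('yaw',np.degrees(np.arctan2(x[1],x[0])),'radial',p@x,'tang',-p@y,'F',s['wrist_force'])
E
python3 look.py c2.png
```

```text
yaw -108.98557014506096 radial 0.06043999039033334 tang -0.026358793227673535 F [-2.65645841  2.32803842  0.45188278]
```

View pics/c2.png

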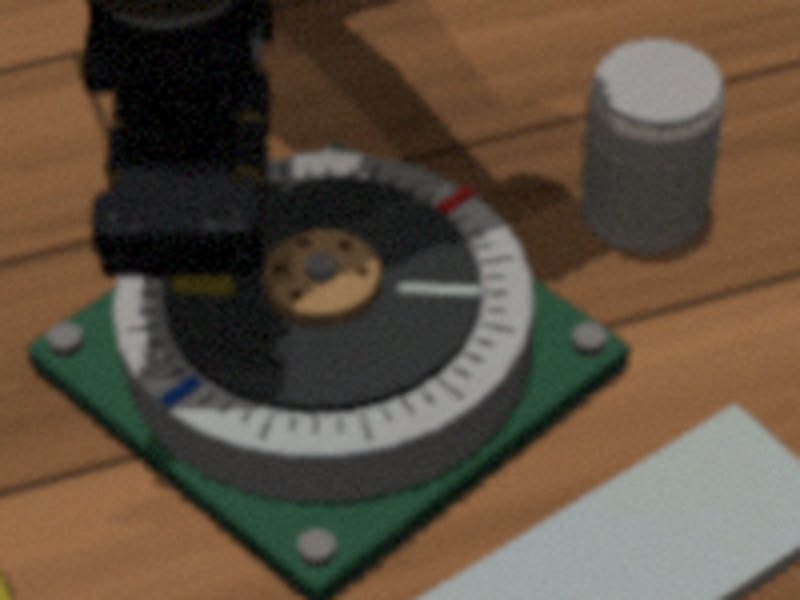

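The index line has turned and now runs from (399,288) to (478,291). The fingertip is in contact and the scene is undisturbed.

```bash
python3 - <<'E'
from h import *
m=camera_model('scene')
P=lambda u,v,z:onz(m,160+u/4,120+v/3.75,z)
c=np.array([.541,.0154,0]);i=P(399,288,.074);t=P(478,291,.074)
for d in (t-i,t-c):print(np.degrees(np.arctan2(d[1],d[0])))
E
```

```text
66.55679866212007
66.19296405193168
```

{"op": "jog_arm", "data": {
  "rows": [
    [[0.0005,-0.0012,0,-0.02],[0.001,-0.0024,0,-0.04],[0.001,-0.0024,0,-0.04],[0.001,-0.0024,0,-0.04],[0.001,-0.0024,0,-0.04],[0.001,-0.0024,0,-0.04],[0.001,-0.0024,0,-0.04],[0.001,-0.0024,0,-0.04],[0.001,-0.0024,0,-0.04],[0.001,-0.0024,0,-0.04],[0.001,-0.0024,0,-0.04],[0.001,-0.0024,0,-0.04],[0.001,-0.0024,0,-0.04],[0.001,-0.0024,0,-0.04],[0.001,-0.0024,0,-0.04],[0.001,-0.0024,0,-0.04],[0.001,-0.0024,0,-0.04],[0.001,-0.0024,0,-0.04],[0.0005,-0.0012,0,-0.02],[0,0,0,0]]
  ]
}}

```text
time_s: 8.95
tcp_pos: [0.5387, -0.0508, 0.153]
ee_rot: [[0.379, -0.925, -0.001], [-0.925, -0.379, -0.0], [-0.0, 0.001, -1.0]]
wrist_force: [-3.3, -0.0, 0.7]
gripper_width: 0.003
gripper_force: 1.5
```

```bash
python3 look.py c3.png
```

```text
yaw -67.74057164412798 radial 0.06041966739563495 tang -0.027220441686678316 F [-2.89236863 -0.30320248  1.16448408]
```

View pics/c3.png

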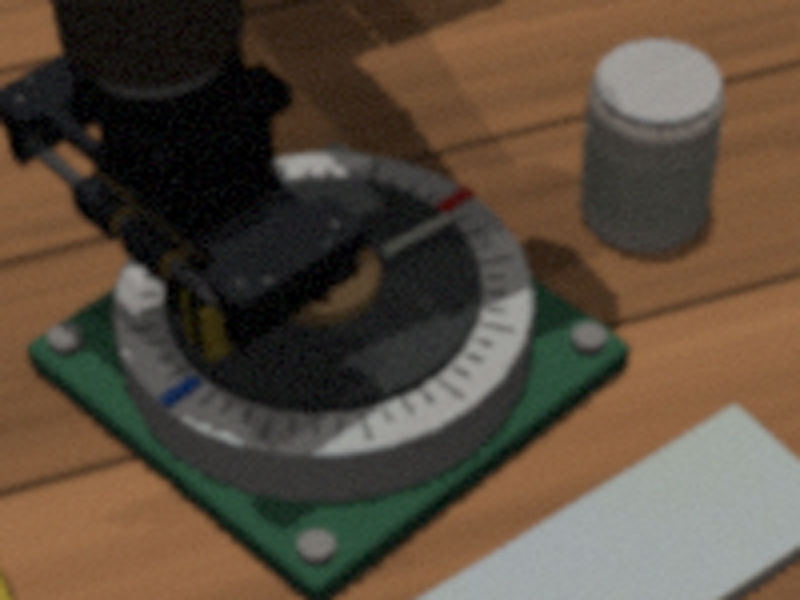

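The line now runs from (383,254) to (457,215), just short of the red marker. I'll measure the rest numerically.

```bash
cat > meas.py <<'E'
from h import *
im=capture('scene').astype(int); cv2.imwrite('pics/m.png',im[:,:,::-1].astype(np.uint8))
m=camera_model('scene'); c=np.array([.541,.0154])
# sample polar: brightness for plate line (r .045-.078, z .074), redness for marker (r .087-.105, z .069)
A=np.arange(95,130,.25)
def prof(r0,r1,z,f):
    o=[]
    for a in np.radians(A):
        v=[]
        for r in np.linspace(r0,r1,25):
            u=proj(m,[*(c+r*np.array([np.cos(a),np.sin(a)])),z]).astype(np.float32)
            v.append(f(cv2.getRectSubPix(im.astype(np.float32),(1,1),(float(u[0]),float(u[1])))[0,0]))
        o.append(np.mean(v))
    o=np.array(o);w=np.clip(o-o.min()-.4*np.ptp(o),0,None);return (w*A).sum()/w.sum(), A[o.argmax()]
print('line',[prof(a,b,.074,lambda p:p.sum()) for a,b in((.055,.078),(.055,.066),(.067,.078))],'red',prof(.088,.104,.069,lambda p:p[0]-p[1]))
E
sed -i 's/cv2.getRectSubPix(im.astype(np.float32),(1,1),(float(u\[0\]),float(u\[1\])))\[0,0\]/cv2.remap(im.astype(np.float32),u[:1].reshape(1,1),u[1:].reshape(1,1),1)[0,0]/' meas.py; python3 meas.py
python3 - <<'E'
from h import *
m=camera_model('scene')
P=lambda u,v,z:onz(m,160+u/4,120+v/3.75,z)
c=np.array([.541,.0154,0]);i=P(383,254,.074);t=P(457,215,.074)
for d in (t-i,t-c):print(np.degrees(np.arctan2(d[1],d[0])))
E
```

```text
line [(np.float64(108.42939056396983), np.float64(108.5)), (np.float64(108.42886493422444), np.float64(108.5)), (np.float64(108.4343400642423), np.float64(108.5))] red (np.float64(115.1433935109781), np.float64(115.25))
106.6548972593286
105.95981327248063
```

{"op": "jog_arm", "data": {
  "rows": [
    [[0.0005,-0.0012,0,-0.02],[0.0005,-0.0012,0,-0.02],[0.0005,-0.0012,0,-0.02],[0.0005,-0.0012,0,-0.02],[0,0,0,0],[0,0,0,0]]
  ]
}}

```text
time_s: 9.8
tcp_pos: [0.5445, -0.0504, 0.1533]
ee_rot: [[0.452, -0.892, 0.001], [-0.892, -0.452, -0.0], [0.0, -0.0, -1.0]]
wrist_force: [-2.7, -2.0, -0.3]
gripper_width: 0.005
gripper_force: 1.2
```

```bash
python3 meas.py
```

```text
line [(np.float64(113.73034588707111), np.float64(114.0)), (np.float64(113.8906875851033), np.float64(113.75)), (np.float64(113.5917812456571), np.float64(113.75))] red (np.float64(115.07213077330756), np.float64(115.0))
```

{"op": "jog_arm", "data": {
  "rows": [
    [[0.0002,-0.0005,0,-0.008],[0.0002,-0.0005,0,-0.008],[0,0,0,0],[0,0,0,0]]
  ]
}}

```text
time_s: 10.35
tcp_pos: [0.5454, -0.0503, 0.1533]
ee_rot: [[0.466, -0.885, 0.0], [-0.885, -0.466, 0.0], [0.0, -0.0, -1.0]]
wrist_force: [-1.5, -2.2, 0.2]
gripper_width: 0.006
gripper_force: 1.5
```

```bash
python3 meas.py; python3 - <<'E'
import cv2
a=cv2.imread('pics/m.png')[150:220,190:290]; cv2.imwrite('pics/c4.png',cv2.resize(a,None,fx=8,fy=8,interpolation=cv2.INTER_CUBIC))
E
```

```text
line [(np.float64(114.44076838793202), np.float64(114.25)), (np.float64(114.5943683689983), np.float64(114.5)), (np.float64(114.30347344491688), np.float64(114.0))] red (np.float64(115.07704787661902), np.float64(115.0))
```

View pics/c4.png

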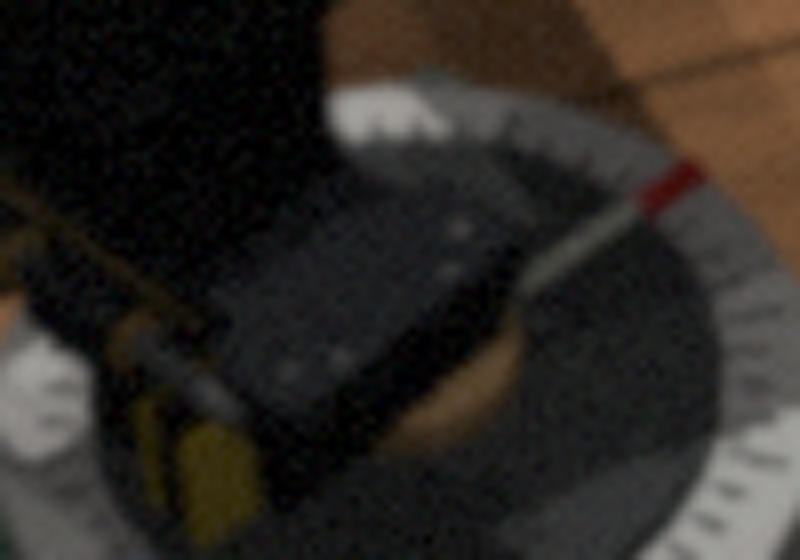

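The line meets the red bar at about (640,208) in the crop, aligned to within 1°. I'll back off gently, rise and measure without the arm in the way.

{"op": "jog_arm", "data": {
  "rows": [
    [[0,0.001,0,0],[0,0.003,0,0],[0,0.005,0,0],[0,0.005,0,0],[0,0,-0.02,0],[0,0,-0.04,0],[0,0,-0.04,0],[0,0,-0.03,0],[-0.03,0.04,0,0],[-0.03,0.04,0,0],[-0.03,0.04,0,0],[0,0,0,0],[0,0,0,0]]
  ]
}}

```text
time_s: 12.02
tcp_pos: [0.3853, -0.033, 0.2839]
ee_rot: [[0.467, -0.884, 0.002], [-0.884, -0.467, 0.0], [0.001, -0.002, -1.0]]
wrist_force: [0.5, -0.0, -0.2]
gripper_width: 0.001
gripper_force: 0.0
```

```bash
python3 meas.py; python3 - <<'E'
from h import *
a=cv2.imread('pics/m.png')[150:220,200:300]; cv2.imwrite('pics/c5.png',cv2.resize(a,None,fx=8,fy=8,interpolation=cv2.INTER_CUBIC))
m=camera_model('wrist');s=save('wrist','w5.png')
for a in(114.8,):
  for r,z in((0,.092),(.06,.074),(.096,.069)):print(proj(m,[.541+r*np.cos(np.radians(a)),.0154+r*np.sin(np.radians(a)),z]))
E
```

```text
line [(np.float64(114.51923524556103), np.float64(114.5)), (np.float64(114.64528069752957), np.float64(114.75)), (np.float64(114.39705440915628), np.float64(114.25))] red (np.float64(115.30610473286464), np.float64(115.25))
[ 90.50897906 172.75917399]
[107.43490453 233.08715006]
[113.6661387 266.0507825]
```

View pics/c5.png

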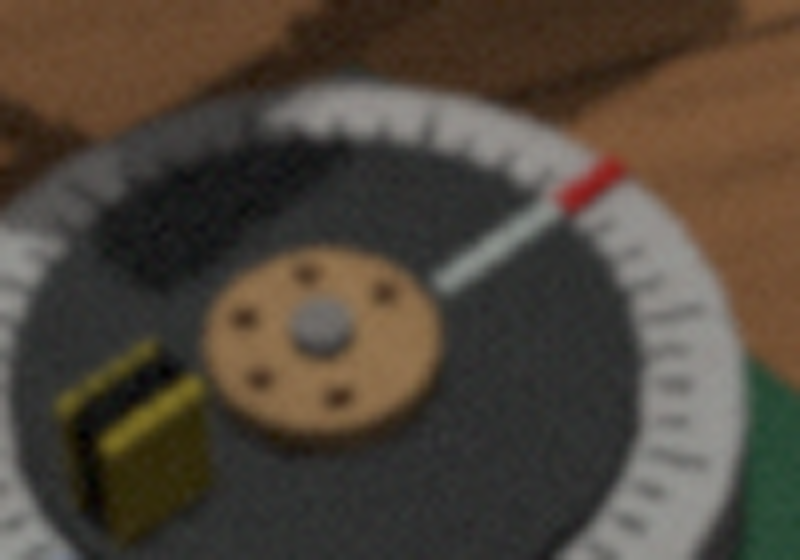

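```bash
cat > m2.py <<'E'
from h import *
def run(n,c):
    m=camera_model(n); im=capture(n).astype(np.float32); A=np.arange(104,126,.25)
    def prof(r,z,f):
        U=np.array([[proj(m,[c[0]+q*np.cos(a),c[1]+q*np.sin(a),z]) for q in np.linspace(r-.004,r+.004,7)] for a in np.radians(A)],np.float32)
        o=f(cv2.remap(im,U[...,0],U[...,1],1)).mean(1);w=np.clip(o-o.min()-.45*np.ptp(o),0,None);return (w*A).sum()/w.sum()
    g=lambda p:p.sum(-1); h=lambda p:p[...,0]-p[...,1]
    R=np.array([.046,.052,.058,.064,.070,.075]);o=np.radians([prof(r,.074,g)-115 for r in R])*R
    k=np.polyfit(R,o,1);Q=np.array([.091,.096,.101]);q=np.radians([prof(r,.072,h)-115 for r in Q])*Q
    print(n,'perp mm line',(o*1e3).round(2),'fit slope deg',np.degrees(k[0]).round(2),'extrap@.096',(np.polyval(k,.096)*1e3).round(2),'red',(q*1e3).round(2))
for n in('scene','side','wrist'):run(n,(.541,.0154))
E
python3 m2.py
python3 - <<'E'
import cv2
a=cv2.imread('pics/w5.png')[130:290,20:200]; cv2.imwrite('pics/c6.png',cv2.resize(a,None,fx=3.7,fy=3.7,interpolation=cv2.INTER_CUBIC))
E
```

```text
scene perp mm line [ 0.09 -0.11 -0.28 -0.44 -0.7  -0.76] fit slope deg -1.73 extrap@.096 -1.43 red [-1.44 -1.5  -1.29]
side perp mm line [-1.48 -1.65 -1.88 -2.08 -2.28 -2.4 ] fit slope deg -1.88 extrap@.096 -3.12 red [-0.71 -0.91 -0.82]
wrist perp mm line [-0.18 -0.37 -0.59 -0.77 -1.02 -1.15] fit slope deg -1.96 extrap@.096 -1.88 red [3.07 3.05 3.08]
```

View pics/c6.png

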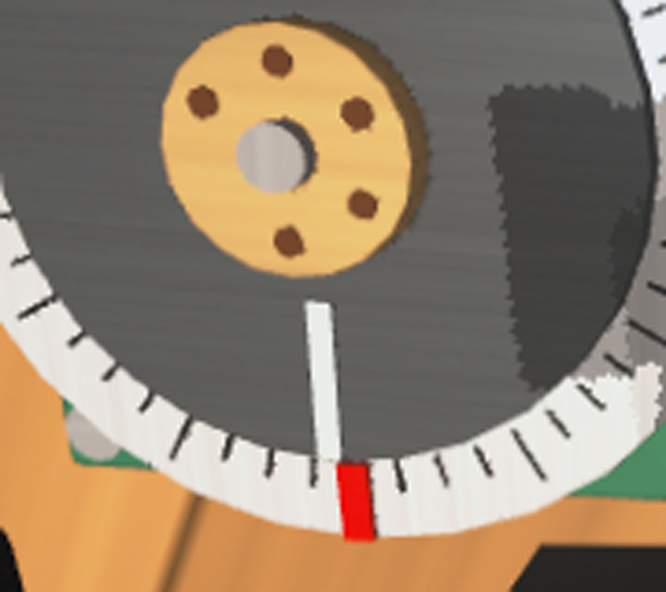

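```bash
sed -i 's/prof(r,.072,h)/prof(r,.069,h)/' m2.py; python3 m2.py
```

```text
scene perp mm line [ 0.08 -0.12 -0.35 -0.46 -0.7  -0.76] fit slope deg -1.69 extrap@.096 -1.42 red [0.45 0.45 0.5 ]
side perp mm line [-1.49 -1.66 -1.88 -2.08 -2.28 -2.42] fit slope deg -1.87 extrap@.096 -3.12 red [-0.64 -0.59 -0.57]
wrist perp mm line [-0.15 -0.4  -0.58 -0.83 -1.   -1.21] fit slope deg -2.05 extrap@.096 -1.95 red [1.51 1.53 1.55]
```

The three cameras suggest the plate is still about 1.5° short. I'll put the wrist camera in the vertical plane of the marker, where parallax drops out, to be sure.

{"op": "jog_arm", "data": {
  "rows": [
    [[-0.03,-0.0286,0,0],[-0.03,-0.0286,0,0],[-0.03,-0.0286,0,0],[-0.03,-0.0286,0,0],[-0.03,-0.0286,0,0],[-0.03,-0.0286,0,0],[0,0,0,0],[0,0,0,0]]
  ]
}}

```text
time_s: 13.42
tcp_pos: [0.4525, 0.2058, 0.2827]
ee_rot: [[0.466, -0.885, -0.001], [-0.885, -0.466, -0.001], [0.0, 0.002, -1.0]]
wrist_force: [-0.2, -0.1, 0.4]
gripper_width: 0.004
gripper_force: 0.0
```

```bash
python3 m2.py; python3 - <<'E'
from h import *
m=camera_model('wrist');im=save('wrist','w7.png');e=m['eye'];d=e[:2]-np.array([.541,.0154]);print(np.degrees(np.arctan2(d[1],d[0])),e)
p=proj(m,[.541-.02*.42,.0154+.02*.908,.074]);print([proj(m,[.541+r*np.cos(2.0036),.0154+r*np.sin(2.0036),.07]).round(0) for r in(-.096,0,.096)])
cv2.imwrite('pics/w8.png',cv2.resize(im[:,:,::-1],None,fx=1.4,fy=1.4,interpolation=cv2.INTER_CUBIC))
E
```

```text
scene perp mm line [ 0.04 -0.15 -0.31 -0.47 -0.72 -0.79] fit slope deg -1.69 extrap@.096 -1.44 red [0.48 0.5  0.55]
side perp mm line [-1.47 -1.65 -1.87 -2.07 -2.28 -2.41] fit slope deg -1.89 extrap@.096 -3.12 red [-0.68 -0.61 -0.59]
wrist perp mm line [-0.08 -0.53 -0.77 -0.97 -1.15 -1.35] fit slope deg -2.34 extrap@.096 -2.25 red [0.99 0.91 0.89]
113.64774265515604 [0.49047859 0.13077678 0.37542015]
[array([ 304., -201.]), array([297., -68.]), array([290.,  64.])]
```

View pics/w8.png

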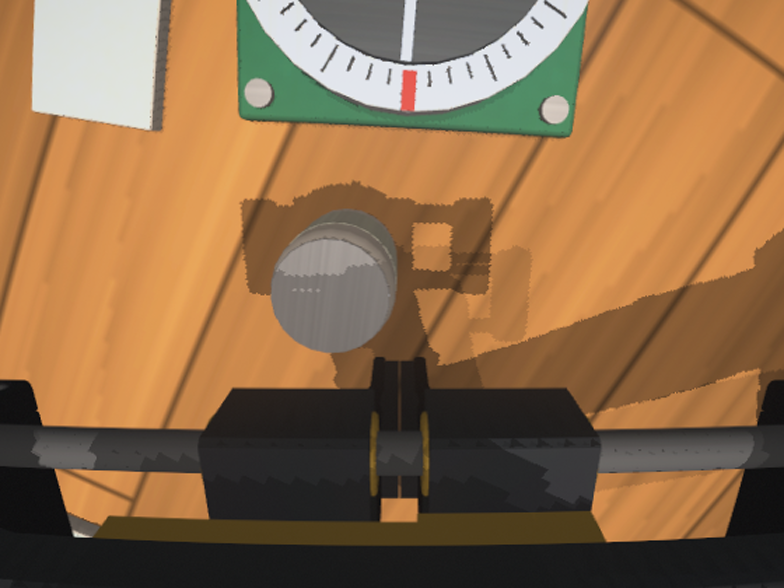

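```bash
cat >> m2.py <<'E'
print('blue')
def rb(n,c=(.541,.0154)):
    m=camera_model(n); im=capture(n).astype(np.float32)
    out=[]
    for base,f in((115,lambda p:p[...,0]-p[...,1]),(295,lambda p:p[...,2]-p[...,0])):
        A=np.arange(base-9,base+9,.25);q=[]
        for r in(.091,.096,.101):
            U=np.array([[proj(m,[c[0]+s*np.cos(a),c[1]+s*np.sin(a),.069]) for s in np.linspace(r-.003,r+.003,7)] for a in np.radians(A)],np.float32)
            o=f(cv2.remap(im,U[...,0],U[...,1],1)).mean(1);w=np.clip(o-o.min()-.45*np.ptp(o),0,None);q.append(np.radians((w*A).sum()/w.sum()-base)*r*1e3)
        out.append(np.mean(q))
    # signed perp along tangent at 115: red +, blue tangent is reversed
    print(n,'red,blue',np.round(out,2),'dir',115+np.degrees((out[0]+out[1])/192),'centre perp',(out[0]-out[1])/2)
rb('scene');rb('side')
E
python3 m2.py | sed -n '/blue/,$p'
```

```text
blue
scene red,blue [ 0.49 -1.49] dir 114.70119453672682 centre perp 0.9905180682656858
side red,blue [-0.65 -1.95] dir 114.22420406836557 centre perp 0.6505909463672039
```

The plate is short by about 1.4°. I'll retrace the path, touch the lug and nudge it the remainder.

{"op": "jog_arm", "data": {
  "rows": [
    [[0.03,0.0286,0,0],[0.03,0.0286,0,0],[0.03,0.0286,0,0],[0.03,0.0286,0,0],[0.03,0.0286,0,0],[0.03,0.0286,0,0],[0.03,-0.04,0,0],[0.03,-0.04,0,0],[0.03,-0.04,0,0],[0,0,0,0],[0,0,0,0],[0,0,0.03,0],[0,0,0.04,0],[0,0,0.03,0],[0,0,0.02,0],[0,0,0.01,0],[0,0,0,0],[0,0,0,0]]
  ]
}}

```text
time_s: 16.12
tcp_pos: [0.5334, -0.0566, 0.1544]
ee_rot: [[0.467, -0.884, 0.002], [-0.884, -0.467, 0.0], [0.001, -0.002, -1.0]]
wrist_force: [0.3, -0.1, 0.1]
gripper_width: 0.004
gripper_force: 0.0
```

{"op": "jog_arm", "data": {
  "rows": [
    [[0,-0.004,0,0],[0,-0.004,0,0],[0,-0.003,0,0],[0,-0.001,0,0],[0,-0.001,0,0],[0,-0.001,0,0],[0,0,0,0],[0.0002,-0.0005,0,-0.008],[0.0002,-0.0005,0,-0.008],[0.0002,-0.0005,0,-0.008],[0,0,0,0],[0,0,0,0]]
  ]
}}

```text
time_s: 17.62
tcp_pos: [0.5467, -0.0502, 0.1531]
ee_rot: [[0.487, -0.873, -0.001], [-0.873, -0.487, -0.0], [-0.0, 0.001, -1.0]]
wrist_force: [-3.1, -2.1, 0.0]
gripper_width: 0.005
gripper_force: 1.6
```

```bash
python3 m2.py
```

```text
scene perp mm line [-0.36  0.66  0.75  0.78  0.57  0.53] fit slope deg 1.19 extrap@.096 1.22 red [0.   0.19 0.27]
side perp mm line [-0.81 -0.8  -0.83 -0.94 -1.13 -1.14] fit slope deg -0.78 extrap@.096 -1.42 red [-0.61 -0.55 -0.48]
wrist perp mm line [-7.44 -8.55   nan   nan   nan   nan] fit slope deg nan extrap@.096 nan red [nan nan nan]
blue
scene red,blue [ 0.17 -1.31] dir 114.66070772479085 centre perp 0.7407689914181221
side red,blue [-0.59  0.48] dir 114.96554973423142 centre perp -0.5339016846150709m2.py:6: RuntimeWarning: invalid value encountered in scalar divide
  o=f(cv2.remap(im,U[...,0],U[...,1],1)).mean(1);w=np.clip(o-o.min()-.45*np.ptp(o),0,None);return (w*A).sum()/w.sum()
```

{"op": "jog_arm", "data": {
  "rows": [
    [[0.0001,-0.0004,0,-0.006],[0,0,0,0],[0,0,0,0],[0,0.001,0,0],[0,0.003,0,0],[0,0.005,0,0],[0,0.005,0,0],[0,0,-0.02,0],[0,0,-0.04,0],[0,0,-0.04,0],[0,0,-0.03,0],[-0.03,0.04,0,0],[-0.03,0.04,0,0],[-0.03,0.04,0,0],[0,0,0,0],[0,0,0,0]]
  ]
}}

```text
time_s: 19.88
tcp_pos: [0.387, -0.0376, 0.284]
ee_rot: [[0.493, -0.87, 0.002], [-0.87, -0.493, 0.0], [0.001, -0.002, -1.0]]
wrist_force: [0.3, 0.4, -0.3]
gripper_width: 0.006
gripper_force: 0.0
```

```bash
python3 m2.py
```

```text
scene perp mm line [1.44 1.58 1.46 1.49 1.37 1.49] fit slope deg -0.1 extrap@.096 1.41 red [0.47 0.48 0.52]
side perp mm line [-0.25 -0.1  -0.19 -0.07 -0.09 -0.03] fit slope deg 0.34 extrap@.096 0.09 red [-0.63 -0.57 -0.55]
wrist perp mm line [1.29 1.28 1.24 1.28 1.2  1.24] fit slope deg -0.13 extrap@.096 1.18 red [1.63 1.65 1.61]
blue
scene red,blue [ 0.5  -1.48] dir 114.70670889802267 centre perp 0.9899250521713817
side red,blue [-0.61  1.21] dir 115.17743248114488 centre perp -0.9118159658193548
```

The index direction now agrees with red to within a few tenths of a degree on average (individual cameras range from −0.3° to +0.5°). The arm is clear and the dial is at rest, so I'm handing in.

```bash
python3 -c "
from station import *
print(finish_job())"
```

```text
the job is handed in; nothing more can be done
None
```

I pushed the dial counter-clockwise by the lug until the white index line met the red marker. The last measurements put it within about 0.5° of red. I handed the job in at about 20 s with the arm clear; the can, battery and board were not touched.

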